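# Build up two stub axles on the garage bench

## Task

Put the loose parts on the two upright stub axles: on the thick axle first the ball bearing, then the large hex nut on top of it; on the slim axle first the aluminium spacer sleeve, then the brass thrust ring, then the small hex nut. Each part must lie flat and fully down on the shoulder or the part beneath it, let go of and at rest; leave the jar, the wrench and the wire cup brush where they are.

Things in the scene. Friction and masses are not known exactly. Their poses are not given: they have to be found in the camera images.
- thick_axle: Fixed upright steel stub axle, the thicker and shorter, on a grey plate 110 x 110 x 8 mm (bolt heads 4 mm high at its corners). Origin: centre of the plate's underside; z: the axle's axis. A round shoulder, diameter 52 mm, has its top (the seat) at z = 20 mm. From there the plain post, diameter 30 mm, rises to z = 64 mm, its last 11 mm tapering to diameter 20 mm. The two axles may swap places.
- slim_axle: Fixed upright steel stub axle, the thinner and taller, on a grey plate 110 x 110 x 8 mm (bolt heads 4 mm high at its corners). Origin: centre of the plate's underside; z: the axle's axis. A round shoulder, diameter 38 mm, has its top (the seat) at z = 20 mm. From there the plain post, diameter 16 mm, rises to z = 78 mm, its last 11 mm tapering to diameter 6 mm. The two axles may swap places.
- bearing: Loose ball bearing, a steel ring of outer diameter 62 mm, bore 34 mm, height 18 mm, with a black ring of balls between its two races. Lies flat on the bench. Origin: centre of its underside; z is its axis.
- large_nut: Loose large steel hexagon nut, 50 mm across flats, 58 mm across corners, height 16 mm, smooth bore 34 mm across (it slides on, no turning). Lies flat. Origin: centre of its underside; z is its axis; its own x axis points square out of one flat (next flats at 60 degrees).
- sleeve: Loose plain aluminium spacer sleeve, a tube of outer diameter 32 mm, bore 20 mm, height 28 mm, standing on end: the narrowest and tallest part. Origin: centre of its underside; z is its axis.
- thrust_ring: Loose flat brass thrust ring, outer diameter 50 mm, bore 20 mm, height 10 mm. Lies flat. Origin: centre of its underside; z is its axis.
- small_nut: Loose small steel hexagon nut, 34 mm across flats, 39 mm across corners, height 14 mm, smooth bore 20 mm across (it slides on, no turning). Lies flat. Origin: centre of its underside; z is its axis; its own x axis points square out of one flat, as on the large nut.
- jar: Bystander, leave alone: closed glass jar with a dark lid, diameter 60 mm, height 85 mm. Origin: centre of its underside.
- wrench: Bystander, leave alone: steel wrench, 190 mm long, lying beyond the axles. Origin: on the bench beneath the tool; it lies along its own x axis.
- cup_brush: Bystander, leave alone: round brass and steel wire cup brush, diameter 68 mm, height 38 mm with its stub. Origin: centre of its underside.
Things that resemble listed ones, but are neither listed nor needed, are in the scene too. What is meant by the thrust_ring is not purple, and is the larger of those in its own colour. Leave any turquoise look-alike of the sleeve alone.

How it is judged:
At the end, for the whole second after the job is handed in: The bearing sits on the thick axle's shoulder with the large nut on it; the sleeve sits on the slim axle's shoulder with the thrust ring on it and the small nut on that. Each is within 6 mm of its axle's axis, within 3 mm of its fully seated height, within 0.1 rad of level, released and at rest (horizontal distance between each of bearing, large_nut and thick_axle below 0.006 m and z of bearing in the frame of thick_axle between 0.017 and 0.023 m and angle between each of bearing, large_nut, sleeve, thrust_ring, small_nut's own z axis and vertical below 0.1 rad and linear speed of each of bearing, large_nut, sleeve, thrust_ring, small_nut below 0.02 m/s and z of large_nut in the frame of thick_axle between 0.035 and 0.041 m and horizontal distance between each of sleeve, thrust_ring, small_nut and slim_axle below 0.006 m and z of sleeve in the frame of slim_axle between 0.017 and 0.023 m and z of thrust_ring in the frame of slim_axle between 0.045 and 0.051 m and z of small_nut in the frame of slim_axle between 0.055 and 0.061 m); the robot touches nothing.
It fails at once if the jar was pushed more than 30 mm from its place (distance of jar from where it was at the start of the episode above 0.03 m).
It fails at once if the wrench was pushed more than 30 mm from its place (distance of wrench from where it was at the start of the episode above 0.03 m).
It fails at once if the cup brush was pushed more than 30 mm from its place (distance of cup_brush from where it was at the start of the episode above 0.03 m).
It also fails if it takes over 120 s, if anything falls off the work surface, if the arm or the gripper's body presses on something with over 40 N, if the wrist force passes 120 N, or if a joint passes its speed limit or range.

## Robot

A 7-joint arm with a two-finger parallel gripper is mounted at the origin on the work surface. World frame = base frame: x ahead of the robot, y to its left, z up, the work surface at z = 0. Lengths are in m, angles in rad, forces in N, time in s.
With the tool pointing down it reaches from about 0.4 to 0.875 m from the base axis. Payload 6.5 kg.
Tool frame: the origin (TCP) lies midway between the tips of the shut fingers; the grasp point (between the pads) lies 19 mm behind it (arm.grip_point_offset is the distance from the TCP to the grasp point, in m); y points along the fingers, x is the direction in which the jaws open and shut, and the axes are right-handed (so a half turn about y gives the same grasp; the last joint's range is limited). The gripper opens to 88 mm and grips with 3 to 60 N. Pads are 18 mm wide; open, the fingers measure 123 mm over their backs; the gripper's body (75 mm by 187 mm) begins 45 mm behind the grasp point.
Start: joints at [-1.269, 0.536, -0.004, 1.538, 0.003, 1.067, -0.071], TCP at [0.234, 0.607, 0.239] pointing down, gripper open.
Joint ranges: [-2.7, 2.7], [-0.37, 2.16], [-1.27, 1.26], [0.24, 2.4], [-1.31, 4.45], [0.19, 1.91], [-2.76, 2.76]. Speed limits (rad/s): [2.39, 2.39, 3.14, 3.14, 3.14, 3.14, 3.14].

## Interface

Orientations are given as a rotation vector (axis times angle).
In Python, from rig import arm, claw, viewer, ticket gives the robot as it stands. The module is installed in compiled form; this text tells all that it offers. Calls block until the motion is done:
- arm.goto(position, orientation): joint-space move of the TCP to a pose.
- arm.movel(position, velocity=0.15, rotation=None, max_force=None): straight line of the TCP; rotation=None keeps the orientation; velocity is the mean speed in m/s. With max_force (N) it stops when the force on the tool has changed by that much, and returns True; else False.
- arm.movej(angles): joint-space move.
- claw.set_gripper(opening): opening from 0.0 (shut) to 1.0 (fully open); the grip force is fixed at half the most; returns when the fingers have stopped.
- arm.sleep(seconds).
- arm.solve_ik(position, orientation): joint angles nearest the present ones, or None.
- viewer.camera(name): name is "scene" or "top"; returns the picture (384x512x3 uint8, red, green, blue); there is no depth.
- viewer.camera_model(name): a dict with "mtx" (3x3 intrinsics, pixels), "R" (3x3) and "t" (3): a world point X has camera coordinates R X + t. Camera axes: x right, y down, z forward; pixel columns grow to the right and rows downward; lengths in m; the calibration is good to about 2 mm. A picture is of the moment at which its call begins. camera_model takes no time and is no camera call.
A pose or a line that the arm cannot do raises arm.MotionError and nothing moves.
- ticket.sign_off(): hands the job in, once; it reports no verdict.
Readings, each from a call of its own:
- arm.get_time_s(): time.
- arm.get_qpos(): joint angles.
- arm.get_qvel(): joint speeds.
- arm.get_joint_torque(): joint torques, N m.
- arm.get_ee_pos(): TCP position.
- arm.get_tcp_rot(): TCP orientation.
- arm.get_force(): force on the tool from outside, world axes, zero at the start.
- arm.get_ft_torque(): the same for the moment, N m.
- arm.get_gripper_width(): opening from 0.0 (shut) to 1.0 (fully open).
Only numpy, scipy, OpenCV 4.12 (cv2) and the standard library are available. Lean on these libraries where they do the work, as an engineer would, in place of code of your own. Each camera call takes 0.05 s, during which the arm holds its last target. There are 200 camera calls.

## Working session

There is one attempt and no reset: what is moved stays moved. The work goes in short steps, each a Python script; the robot and the scene stay as the last script left them, time stands still between calls to the robot, and variables do not carry over. Pictures are saved under pics/ and viewed, about 12 in all and at most 16, crops included, and the job is handed in when it is done.

```bash
mkdir -p pics
python3 - <<'E'
from rig import arm,claw,viewer
import cv2,numpy as np
for n in("top","scene"):
    im=viewer.camera(n)[:,:,::-1]; cv2.imwrite(f"pics/{n}0.png",im)
    cv2.imwrite(f"pics/{n}0b.png",cv2.resize(im,(800,600),interpolation=cv2.INTER_CUBIC))
    m=viewer.camera_model(n); print(n,np.round(m["mtx"],1),np.round(m["R"],3),np.round(m["t"],3),-m["R"].T@m["t"])
print(arm.get_tcp_rot(),arm.get_time_s())
E
```

```text
top [[426.1   0.  255.5]
 [  0.  426.1 195. ]
 [  0.    0.    1. ]] [[-0.02  -1.     0.   ]
 [-0.993  0.02  -0.116]
 [ 0.116 -0.003 -0.993]] [0.022 0.591 1.064] [0.46430419 0.01240557 1.12501871]
scene [[368.4   0.  251.9]
 [  0.  368.4 195.7]
 [  0.    0.    1. ]] [[-0.844  0.536  0.002]
 [ 0.45   0.711 -0.54 ]
 [-0.291 -0.455 -0.842]] [ 0.489 -0.257  1.119] [0.8537866  0.42893382 0.80203194]
[-1.36198185 -0.93339045  0.93530274] 0.1
```

View pics/top0b.png

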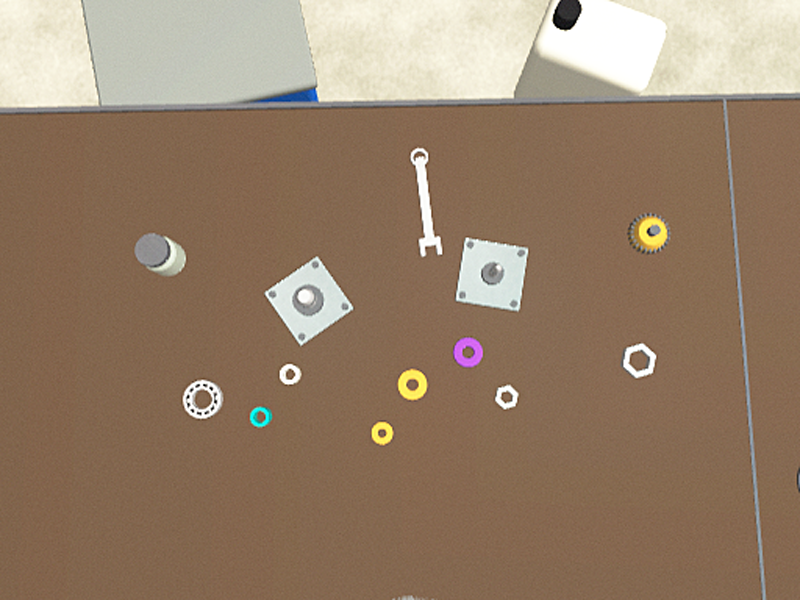

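View pics/scene0b.png

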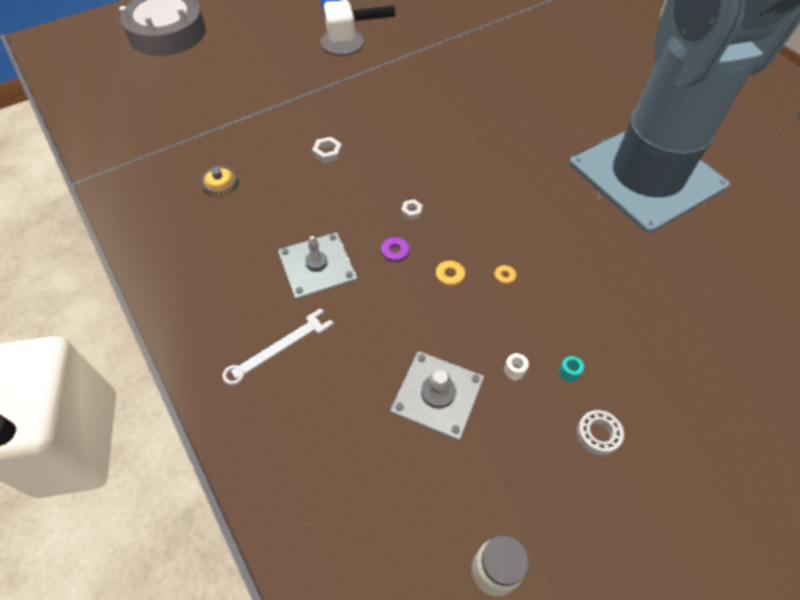

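The top view (800x600 px) shows the thick axle at (308,298) and the slim axle at (492,272). The parts are the bearing (202,398), sleeve (290,374; turquoise decoy at 260,417), thrust ring (412,384; the small yellow and purple ones are decoys), small nut (507,397) and large nut (639,360).

```bash
cat > h.py <<'E'
from rig import arm,claw,viewer,ticket
import cv2,numpy as np
from scipy.spatial.transform import Rotation as Rn
H=dict(bearing=.018,large_nut=.016,sleeve=.028,thrust_ring=.010,small_nut=.014)
def ray(cam,uv,z):
    m=viewer.camera_model(cam); R=m["R"]; c=-R.T@m["t"]
    d=R.T@np.linalg.solve(m["mtx"],[uv[0],uv[1],1.]); return c+d*(z-c[2])/d[2]
def proj(cam,X):
    m=viewer.camera_model(cam); p=m["mtx"]@(m["R"]@np.array(X)+m["t"]); return p[:2]/p[2]
def blobs(im,k=4):
    """filled outer contours of things that differ from the brown bench (RGB in, original pixel coords out)"""
    big=cv2.resize(im,None,fx=k,fy=k,interpolation=cv2.INTER_CUBIC)
    lab=cv2.cvtColor(big,cv2.COLOR_RGB2LAB).astype(float)
    bg=np.median(lab[150*k:350*k].reshape(-1,3),axis=0)
    mask=(np.linalg.norm(lab-bg,axis=2)>45).astype(np.uint8)
    cs,_=cv2.findContours(mask,cv2.RETR_EXTERNAL,cv2.CHAIN_APPROX_NONE)
    return [(c.reshape(-1,2)+.5)/k-.5 for c in cs if cv2.contourArea(c)>40*k*k]
def cen(c):
    m=cv2.moments(c.astype(np.float32).reshape(-1,1,2)); return np.array([m["m10"],m["m01"]])/m["m00"]
E
python3 - <<'E'
from h import *
G=dict(bearing=(202,398),sleeve=(290,374),thrust_ring=(412,384),small_nut=(507,397),large_nut=(639,360),thick=(308,298),slim=(492,272))
b={n:blobs(cv2.imread(f"pics/{n}0.png")[:,:,::-1]) for n in("top","scene")}
for k,g in G.items():
    h=H.get(k,.008)/2; X=ray("top",np.array(g)/1.5625,h)
    for n in b:
        t=proj(n,X); c=min(b[n],key=lambda c:np.linalg.norm(cen(c)-t)); P=ray(n,cen(c),h)
        w=np.array([ray(n,p,2*h)[:2] for p in c]); r=w-w.mean(0); a=np.arctan2(r[:,1],r[:,0]); d=np.hypot(*r.T)
        ext=""
        if "nut" in k:
            # support width over angle: flat = smallest width
            th=np.radians(np.arange(0,180)); wd=[np.ptp(r@[np.cos(t),np.sin(t)]) for t in th]
            s=np.array(wd).reshape(3,60).mean(0); f=np.fft.fft(s)[1]; ext=f"flat_deg {np.degrees(-np.angle(-f))/6%60:.1f} amp {abs(f)/30*1e3:.2f}"
        if k in("thick","slim"): 
            q=cv2.minAreaRect((w*1e3).astype(np.float32)); ext=f"rect {np.round(q[0],1)} {np.round(q[1],1)} {q[2]:.0f}"
        print(k,n,np.round(P[:2]*1e3,1),"diam",np.round(2e3*d.mean(),1),len(c),ext)
E
```

```text
bearing top [443.9 340.2] diam 63.7 288 
bearing scene [442.1 339.5] diam 63.3 316 
sleeve top [482.1 194.1] diam 34.3 155 
sleeve scene [481.4 193.7] diam 39.8 180 
thrust_ring top [461.   -8.9] diam 49.6 220 
thrust_ring scene [460.4  -8.7] diam 50.7 198 
small_nut top [ 437.4 -165.3] diam 37.4 171 flat_deg 13.8 amp 1.65
small_nut scene [ 435.4 -166.1] diam 39.5 140 flat_deg 13.5 amp 1.21
large_nut top [ 493.3 -389.4] diam 54.1 243 flat_deg 15.1 amp 2.48
large_nut scene [ 490.5 -390.3] diam 57.0 184 flat_deg 14.7 amp 2.09
thick top [605.8 163.5] diam 125.7 553 rect [605.9 163.1] [111.9 110.4] 34Traceback (most recent call last):
  File "<stdin>", line 8, in <module>
  File "h.py", line 6, in ray
    m=viewer.camera_model(cam); R=m["R"]; c=-R.T@m["t"]
ValueError: time passes only in moves, steps and waits
```

```bash
python3 - <<'E'
s=open('h.py').read()
s=s.replace('def ray(','import functools\nCM=functools.lru_cache(None)(viewer.camera_model)\ndef ray(',1).replace('m=viewer.camera_model(cam)','m=CM(cam)')
open('h.py','w').write(s)
E
python3 - <<'E'
from h import *
G=dict(thick=(308,298),slim=(492,272))
b={n:blobs(cv2.imread(f"pics/{n}0.png")[:,:,::-1]) for n in("top","scene")}
for k,g in G.items():
    X=ray("top",np.array(g)/1.5625,.05)
    for n in b:
        t=proj(n,X); c=min(b[n],key=lambda c:np.linalg.norm(cen(c)-t))
        w=np.array([ray(n,p,.008)[:2] for p in c])*1e3
        q=cv2.minAreaRect(w.astype(np.float32)); print(k,n,np.round(q[0],1),np.round(q[1],1),f"{q[2]:.0f}")
def down(a): return (Rn.from_euler('z',a)*Rn.from_matrix([[1,0,0],[0,-1,0],[0,0,-1]])).as_rotvec()
print(Rn.from_rotvec(arm.get_tcp_rot()).as_matrix().round(2))
E
```

```text
thick top [605.9 163.1] [111.9 110.4] 34
thick scene [606.9 164.6] [110.3 110.3] 34
slim top [ 644.7 -148.2] [110.5 111.7] 79
slim scene [ 644.1 -148.8] [118.7 111.8] 79
[[ 0.36 -0.   -0.93]
 [ 0.93 -0.    0.36]
 [-0.   -1.   -0.  ]]
```

```bash
cat >> h.py <<'E'
def down(a):
    a=np.radians(a); c,s=np.cos(a),np.sin(a)
    return Rn.from_matrix(np.array([[c,0,-s],[s,0,c],[0,-1,0]])).as_rotvec()
AX=dict(thick=(.6063,.1638),slim=(.6446,-.1484))
def pick(xy,a,zg=.003,zt=.16):
    r=down(a); claw.set_gripper(1.0); arm.goto([*xy,.10],r)
    hit=arm.movel([*xy,zg],velocity=.1,max_force=12)
    claw.set_gripper(0.0); z=arm.get_ee_pos()[2]
    arm.movel([*xy,zt],velocity=.2)
    print("pick hit",hit,"z",z,"width mm",arm.get_gripper_width()*88,"t",arm.get_time_s()); return z
def over(axle,a,zt=.16):
    arm.goto([*AX[axle],zt],down(a))
def place(axle,seat,zg,zt=.16,zfast=.09):
    x,y=AX[axle]; arm.movel([x,y,zfast+zg],velocity=.15)
    hit=arm.movel([x,y,seat+zg-.003],velocity=.04,max_force=12); z=arm.get_ee_pos()
    print("place hit",hit,"part z above seat mm",(z[2]-zg-seat)*1e3,z,arm.get_force().round(1)); return z
def release(axle,zt=.16):
    claw.set_gripper(1.0); p=arm.get_ee_pos(); arm.movel([p[0],p[1],zt],velocity=.15); print("t",arm.get_time_s())
def snap(n,name,box=None,k=1.5):
    im=viewer.camera(n)[:,:,::-1]; cv2.imwrite(f"pics/{name}_raw.png",im)
    if box: x,y,w,h=box; im=im[y:y+h,x:x+w]
    cv2.imwrite(f"pics/{name}.png",cv2.resize(im,None,fx=k,fy=k,interpolation=cv2.INTER_CUBIC))
E
python3 - <<'E'
from h import *
z=pick((.4430,.3399),37)
over("thick",37); snap("scene","s1"); 
print(arm.get_qpos().round(2),arm.get_ee_pos(),z)
E
```

```text
pick hit False z 0.003283381276994436 width mm 61.9323086842384 t 4.25
[-0.47  0.59  0.19  1.67 -0.14  0.89  0.42] [0.60478751 0.16673352 0.15945966] 0.003283381276994436
```

View pics/s1.png

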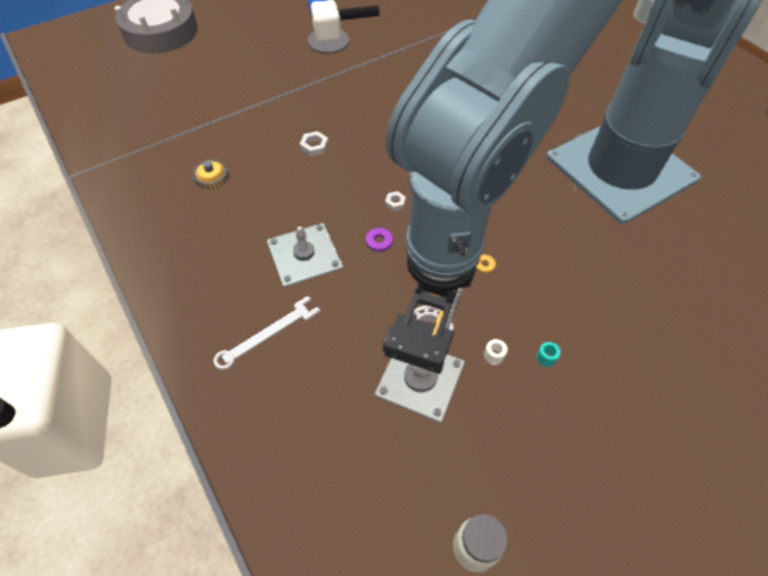

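The bearing is held: it is between the jaws at about (425,315), and the width reads 61.9 mm. Next I place it.

Run:
```python
from h import *
arm.sleep(.5); print(arm.get_ee_pos().round(4))
place("thick",.020,.0033); print(arm.get_ft_torque().round(2), arm.get_gripper_width()*88)
```

```text
[0.6063 0.1639 0.1601]
place hit True part z above seat mm -0.05019337699531043 [0.60622551 0.16378223 0.02324981] [-0.2 -1.1  6.8]
[-0.12  0.21  0.01] 61.32424052004316
```

Run:
```python
from h import *
release("thick"); 
z=pick((.4919,-.3899),-45); snap("scene","s2")
over("thick",-45); arm.sleep(.5); print(z,arm.get_ee_pos().round(4),arm.get_qpos().round(2))
```

```text
t 9.5833
pick hit False z 0.003043939295520239 width mm 49.476088938107715 t 14.55
0.003043939295520239 [0.6063 0.1638 0.16  ] [-0.73  0.65  0.58  1.69 -0.43  0.93 -0.77]
```

View pics/s2.png

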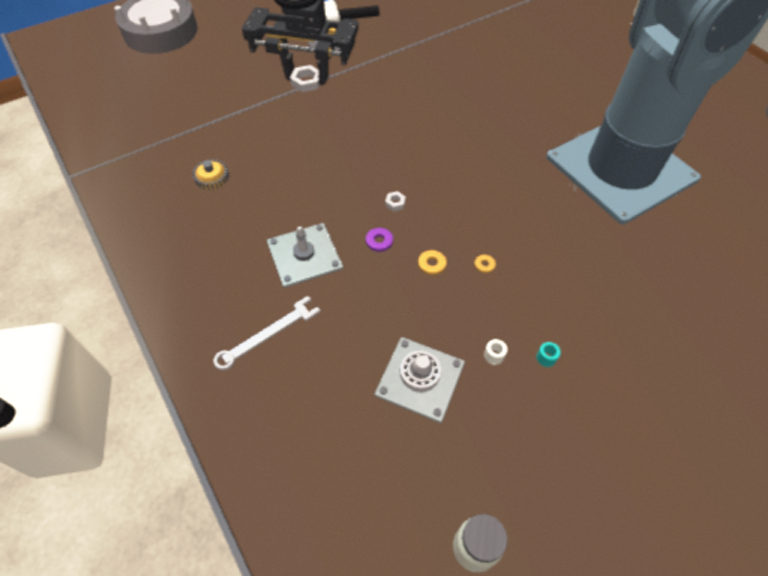

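The bearing lies flat on the thick shoulder at about (421,370). The large nut is square in the jaws at (305,76), with the width at 49.5 mm.

Run:
```python
from h import *
z=place("thick",.038,.00305)
if abs(z[2]-.041)<.0025:
    release("thick"); z=pick((.4818,.1939),22); print(z)
    over("slim",22); arm.sleep(.5); print(arm.get_ee_pos().round(4)); snap("scene","s3",(150,100,362,284),2)
```

```text
place hit True part z above seat mm -0.02826988573504524 [0.60554557 0.16182594 0.04102173] [-0.9 -0.5  7. ]
t 20.575
pick hit False z 0.002986857679443792 width mm 30.729186522434507 t 24.6
0.002986857679443792
[ 0.6446 -0.1483  0.16  ]
```

View pics/s3.png

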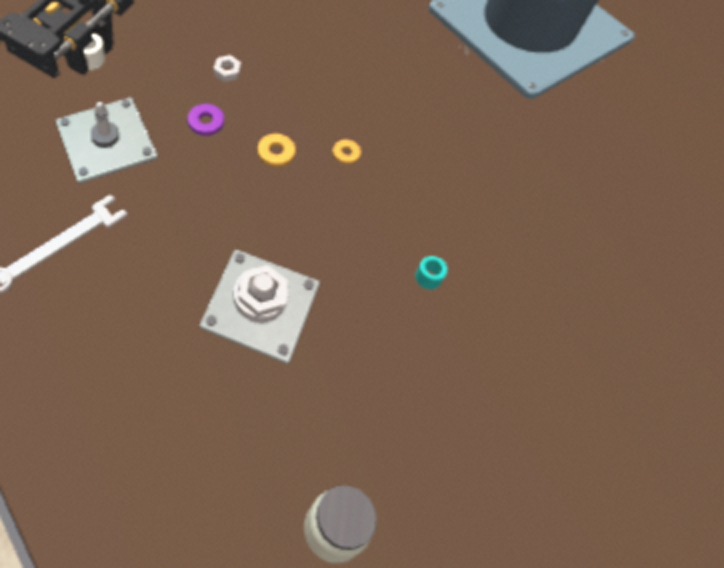

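The large nut is seated on the bearing at (262,290), and the sleeve hangs upright in the jaws at (94,52). Next I place the sleeve.

Run:
```python
from h import *
z=place("slim",.020,.0030)
if abs(z[2]-.023)<.0025:
    release("slim"); z=pick((.4607,-.0088),-1); print(z)
    snap("scene","s4",(150,50,250,200),2.5)
    over("slim",-1); arm.sleep(.5); print(arm.get_ee_pos().round(4))
```

```text
place hit True part z above seat mm 0.009990482996519168 [ 0.64453778 -0.1484164   0.02300999] [-1.2  0.8  5. ]
t 30.8
pick hit False z 0.003088056772574118 width mm 48.05240048945661 t 34.6917
0.003088056772574118
[ 0.6446 -0.1481  0.1602]
```

View pics/s4.png

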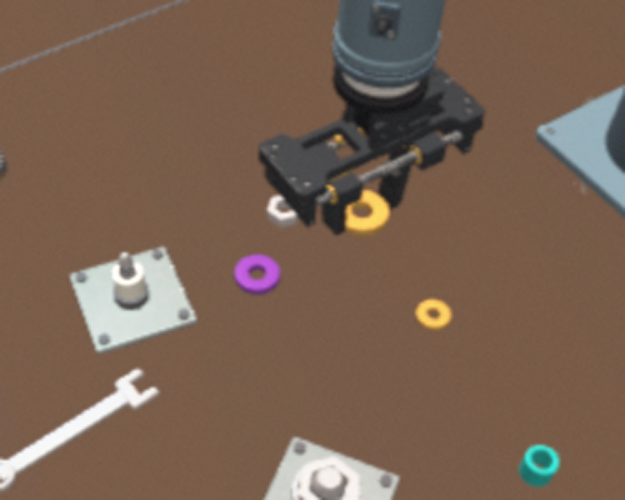

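The sleeve is seated at (128,280). The thrust ring is held at (365,212) and looks level. Next I place the ring and fetch the small nut.

Run:
```python
from h import *
z=place("slim",.048,.0031)
if abs(z[2]-.0511)<.0025:
    release("slim"); z=pick((.4364,-.1657),-46.4); print(z)
    snap("scene","s5",(130,50,250,200),2.5)
    over("slim",-46.4); arm.sleep(.5); print(arm.get_ee_pos().round(4))
```

```text
place hit True part z above seat mm -0.025527950677582678 [ 0.64425608 -0.14835432  0.05107447] [-1.2  0.8  6.7]
t 39.35
pick hit False z 0.002993574466782091 width mm 33.61682619516818 t 43.3583
0.002993574466782091
[ 0.6445 -0.1483  0.1602]
```

View pics/s5.png

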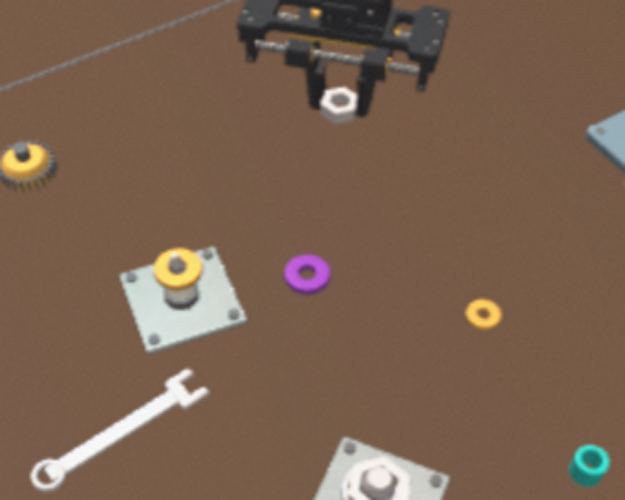

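The ring lies on the sleeve at (178,267), and the small nut is held square at (340,103).

Run:
```python
from h import *
z=place("slim",.058,.0030)
if abs(z[2]-.061)<.0025:
    release("slim"); arm.goto([.42,-.35,.25],down(-40)); arm.sleep(.5)
    snap("scene","s6",(130,100,250,180),3); snap("top","t6",(130,100,250,150),3)
    for k,seat in(("thick",.046),("slim",.065)):
        print(k,proj("scene",[*AX[k],seat]).round(1),proj("top",[*AX[k],seat]).round(1))
```

```text
place hit True part z above seat mm 0.02917702729268029 [ 0.64435229 -0.14829063  0.06102918] [-1.5  1.7  6.2]
t 47.85
thick [280.9 243.7] [194.9 189.9]
slim [199.4 154. ] [317.7 171.3]
```

View pics/s6.png

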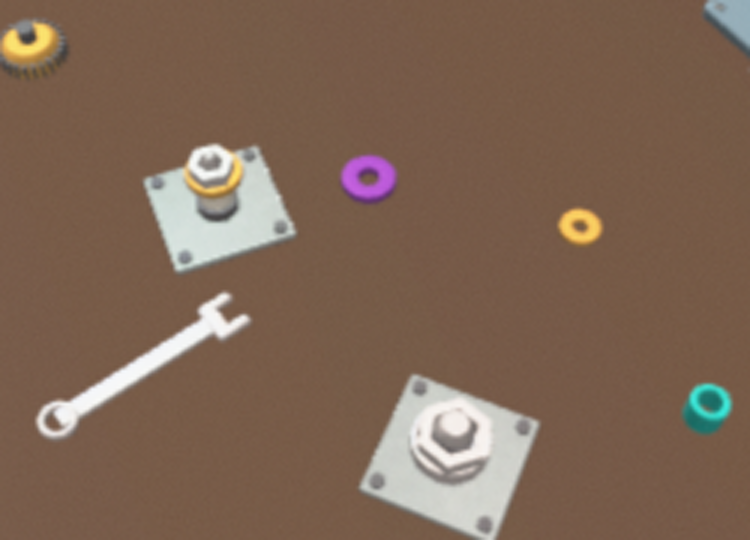

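View pics/t6.png

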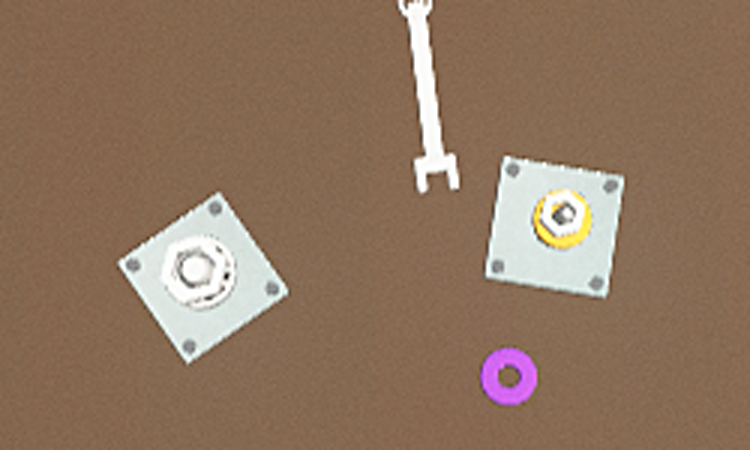

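Both stacks are complete and flat in both views: the thick one at (452,437) in the scene crop, the slim one at (212,170). The bystanders and look-alikes look unmoved.

```bash
python3 -c "
from h import *
print(arm.get_time_s()); ticket.sign_off()"
```

```text
49.65
the job is handed in; nothing more can be done
```

I put all five parts on their axles and handed the job in at 49.7 s. The bearing and large nut are on the thick axle. The sleeve, brass thrust ring and small nut are on the slim one.

- **Seating:** each part met resistance within 0.05 mm of its computed seated height. The last pictures from both cameras show both stacks flat and on the axles, with the gripper clear. I judged centring and level by eye from these. Fully down on the straight post, the bore clearance allows at most 2 mm off-axis.
- **Bystanders:** the wrench, cup brush and look-alikes look unmoved. The jar showed in its usual place in the picture taken before the sleeve was placed; it is outside the last crops. No bystander was measured for movement.
- **Disagreements:** the two cameras differed by up to about 3 mm on part positions, so I averaged them. While seating the large nut, the post pushed the tool about 2 mm sideways. The thrust ring and sleeve read 1–2 mm under their nominal width in the grip. None of this affected seating, and no check failed.

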